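# Load the specimen scanner's carriage and slide it under the head

### The job

Load the scanner for the next run: set the large white mount, the green mount and the small black mount each into the insert plate whose pocket is made for its size, right way up and flat on the pocket floor, while the carriage is still out. Leave the medium white and the large black mount where they stand on the mat. When all three are seated, push the carriage all the way in under the scanner head until it stops, and let go.

Things in the scene. Friction and masses are not known exactly. Their poses are not given: they have to be found in the camera images.
- large_white: a metallographic mount: a flat-topped resin puck standing on a grey-blue bench mat 2 mm thick; white, the bigger of the two white ones, 40 mm across, 18 mm high. Grasp round its flank. Origin: centre of its underside, z up. (Mind the black PC tower, 0.4 m tall, that stands left of the work at x 0.48 to 0.78 m, y 0.15 to 0.35 m.)
- green: a metallographic mount: a flat-topped resin puck standing on a grey-blue bench mat 2 mm thick; green, the only green one, 30 mm across, 13 mm high. Grasp round its flank. Origin: centre of its underside, z up.
- small_black: a metallographic mount: a flat-topped resin puck standing on a grey-blue bench mat 2 mm thick; black, the smaller of the two black ones, 26 mm across, 11 mm high. Grasp round its flank. Origin: centre of its underside, z up.
- medium_white: a metallographic mount: a flat-topped resin puck standing on a grey-blue bench mat 2 mm thick; white, the smaller of the two white ones, 30 mm across, 14 mm high; not part of this job. Origin: centre of its underside, z up.
- large_black: a metallographic mount: a flat-topped resin puck standing on a grey-blue bench mat 2 mm thick; black, the bigger of the two black ones, 40 mm across, 17 mm high; not part of this job. Origin: centre of its underside, z up.
- insert_large: Pale, bare aluminium square insert plate, 67 x 67 x 12 mm, loose in one of the carriage's three recesses (which one changes; 72 mm apart), its top 30 mm above the bench. In its middle a round pocket with a 3 mm funnel-shaped lead-in: 44 mm across, 11 mm deep, for the 40 mm mount. Origin: centre of the underside; z up; x points the way the carriage slides in, y along the row of plates.
- insert_medium: Blue square insert plate, 67 x 67 x 12 mm, loose in one of the carriage's three recesses (which one changes; 72 mm apart), its top 30 mm above the bench. In its middle a round pocket with a 3 mm funnel-shaped lead-in: 34 mm across, 6 mm deep, for the 30 mm mount. Origin: centre of the underside; z up; x points the way the carriage slides in, y along the row of plates.
- insert_small: Orange square insert plate, 67 x 67 x 12 mm, loose in one of the carriage's three recesses (which one changes; 72 mm apart), its top 30 mm above the bench. In its middle a round pocket with a 3 mm funnel-shaped lead-in: 30 mm across, 4 mm deep, for the 26 mm mount. Origin: centre of the underside; z up; x points the way the carriage slides in, y along the row of plates.
- carriage (a joint): Slide of the scanner's carriage (m): 0 out (every start), 0.115 home at its stop under the white bridge head. It slides along the plates' +x, needs about 2 N and stays where left. Seated mounts' tops are 37 mm above the bench, the head's underside 42 mm, its top 93 mm. With the carriage out, the head's front is 75 mm beyond the pocket centres; the head is 256 mm wide.
- carriage_knob (a point): Top centre of the carriage's knob: an upright black post, 16 mm in diameter, 57 mm above the bench at its top, 36 mm tall above a steel collar, on a tongue at the robot's side of the carriage, 82 mm in front of the middle pocket's centre. Moves with the carriage. Pinch it from above or push it.
Mind the look-alikes: they are no part of the job. Leave any purple look-alike of the green alone. Leave any purple look-alike of the small_black alone.

How it is judged:
On the way, in this order (a step that is already met when the one before it is completed fails the run):
1. all three wanted mounts sit flat in the pockets of their own size with the carriage still out (slid in by less than 20 mm) (horizontal distance between large_white and insert_large below 0.006 m and z of large_white in the frame of insert_large below 0.0028 m and angle between each of large_white, green, small_black's own z axis and vertical below 0.1 rad and horizontal distance between green and insert_medium below 0.006 m and z of green in the frame of insert_medium below 0.0078 m and horizontal distance between small_black and insert_small below 0.006 m and z of small_black in the frame of insert_small below 0.0098 m and value of joint carriage below 0.02 m), for 0.2 s.
2. the carriage is home under the head (value of joint carriage above 0.11 m), for 0.2 s.
At the end, for the whole second after the job is handed in: White, green and small black mounts sit in the large, medium and small inserts: within 6 mm of centre and 2 mm of the floor, upright within 0.1 rad, at rest. Carriage within 5 mm of its stop, released. Medium white and large black mounts within 20 mm of where they stood (horizontal distance between large_white and insert_large below 0.006 m and z of large_white in the frame of insert_large below 0.0028 m and angle between each of large_white, green, small_black's own z axis and vertical below 0.1 rad and horizontal distance between green and insert_medium below 0.006 m and z of green in the frame of insert_medium below 0.0078 m and horizontal distance between small_black and insert_small below 0.006 m and z of small_black in the frame of insert_small below 0.0098 m and value of joint carriage above 0.11 m and linear speed of each of large_white, green, small_black below 0.02 m/s and distance of each of medium_white, large_black from where it was at the start of the episode below 0.02 m); the robot touches nothing.
It fails at once if the medium white mount is moved by more than 20 mm (distance of medium_white from where it was at the start of the episode above 0.02 m).
It fails at once if the large black mount is moved by more than 20 mm (distance of large_black from where it was at the start of the episode above 0.02 m).
It also fails if it takes over 102 s, if anything falls off the work surface, if the arm or the gripper's body presses on something with over 40 N, if the wrist force passes 120 N, or if a joint passes its speed limit or range.

### The arm

A 7-joint arm with a two-finger parallel gripper is mounted at the origin on a cart in front of the work surface, level with it; the furniture and walls round the work are solid. World frame = base frame: x ahead of the robot, y to its left, z up, the work surface at z = 0. Lengths are in m, angles in rad, forces in N, time in s.
With the tool pointing down it reaches from about 0.35 to 0.9 m from the base axis. Payload 7.2 kg.
Tool frame: the origin (TCP) lies at the centre of the arm's flange, where the gripper is bolted on; the fingertips stand 182 mm ahead of it and the grasp point (between the pads) lies 163 mm ahead of it; z points along the fingers, y is the direction in which the jaws open and shut (so a half turn about z gives the same grasp; the last joint's range is limited). The gripper opens to 88 mm and grips with 3 to 60 N. Pads are 20 mm wide; open, the fingers measure 115 mm over their backs; the gripper's body (75 mm by 178 mm) begins 61 mm behind the grasp point.
Start: joints at [-1.36, 0.411, -0.013, 1.596, 0.006, 1.134, -0.082], TCP at [0.172, 0.601, 0.405] pointing down, gripper open.
Joint ranges: [-2.95, 2.95], [-0.29, 1.99], [-1.47, 1.44], [0.14, 2.54], [-1.03, 4.17], [0.13, 1.85], [-2.86, 2.86]. Speed limits (rad/s): [2.39, 2.39, 3.01, 3.01, 3.14, 3.14, 3.14].

### API

Orientations are given as a rotation vector (axis times angle).
In Python, from workcell import robot gives the robot as it stands. Calls block until the motion is done:
- robot.goto(position, orientation): joint-space move of the TCP to a pose.
- robot.movel(position, rotation=None, vel=0.15, threshold=None): straight line of the TCP; rotation=None keeps the orientation; vel is the mean speed in m/s. With threshold (N) it stops when the force on the tool has changed by that much, and returns True; else False.
- robot.set_joints(angles): joint-space move.
- robot.grip(opening, grip_force=None): finger opening in m; grip_force is the grip in N (None keeps the last); returns when the fingers have stopped.
- robot.sleep(seconds).
- robot.solve_ik(position, orientation): joint angles nearest the present ones, or None.
- robot.read_state(): the state.
- robot.snapshot(name): name is "scene" or "top" or "wrist"; returns the picture (420x560x3 uint8, red, green, blue); there is no depth.
- robot.get_calibration(name): a dict with "intrinsics" (3x3 intrinsics, pixels), "pose" (4x4, takes a point from camera to world coordinates); the wrist camera has in their place "T_tool_cam" (4x4, takes a point from camera to tool coordinates, whose origin is the TCP and whose axes are the flange's). Camera axes: x right, y down, z forward; pixel columns grow to the right and rows downward; lengths in m; the calibration is good to about 2 mm. The wrist camera is an equidistant fisheye: a pixel r from the principal point sees the ray r / f radians off the axis. A picture is of the moment at which its call begins: read the wrist's pose just before it. get_calibration takes no time and is no camera call.
A pose or a line that the arm cannot do raises robot.PlanningError and nothing moves.
- robot.hand_in(): hands the job in, once; it reports no verdict.
The state is a dict: "time_s": time; "q": joint angles; "dq": joint speeds; "tau": joint torques, N m; "tool_pos": TCP position; "orientation": TCP orientation; "force": force on the tool from outside, world axes, zero at the start; "ft_torque": the same for the moment, N m; "gripper_width": finger opening in m.
Only numpy, scipy, OpenCV 4.12 (cv2) and the standard library are available. Lean on these libraries where they do the work, as an engineer would, in place of code of your own. Each camera call takes 0.05 s, during which the arm holds its last target. There are 200 camera calls.

## Working session

There is one attempt and no reset: what is moved stays moved. The work goes in short steps, each a Python script; the robot and the scene stay as the last script left them, time stands still between calls to the robot, and variables do not carry over. Pictures are saved under pics/ and viewed, about 12 in all and at most 16, crops included, and the job is handed in when it is done.

```bash
mkdir -p pics; python3 - <<'E'
from workcell import robot
import cv2,numpy as np
for n in("scene","top"):
    im=robot.snapshot(n); cv2.imwrite(f"pics/{n}0.png",im[:,:,::-1])
    c=robot.get_calibration(n); print(n,np.round(c["intrinsics"],1).tolist(),np.round(c["pose"],3).tolist())
print(robot.get_calibration("wrist"))
s=robot.read_state();print(s)
E
```

```text
scene [[477.0, 0.0, 284.9], [0.0, 477.0, 205.6], [0.0, 0.0, 1.0]] [[0.653, -0.584, 0.482, 0.15], [-0.757, -0.509, 0.409, -0.502], [0.007, -0.632, -0.775, 0.721], [0.0, 0.0, 0.0, 1.0]]
top [[421.7, 0.0, 280.4], [0.0, 421.7, 204.1], [0.0, 0.0, 1.0]] [[0.027, -0.985, 0.17, 0.384], [-1.0, -0.026, 0.006, -0.151], [-0.001, -0.17, -0.985, 1.011], [0.0, 0.0, 0.0, 1.0]]
{'intrinsics': array([[325.1922621 ,   0.        , 279.20128744],
       [  0.        , 325.1922621 , 207.34467217],
       [  0.        ,   0.        ,   1.        ]]), 'T_tool_cam': array([[ 1.26566441e-04, -9.58230750e-01, -2.85996177e-01,
         7.90260404e-02],
       [ 9.99999879e-01, -1.46692198e-05,  4.91695117e-04,
        -1.78242409e-03],
       [-4.75352721e-04, -2.85996205e-01,  9.58230632e-01,
         2.04232282e-02],
       [ 0.00000000e+00,  0.00000000e+00,  0.00000000e+00,
         1.00000000e+00]])}
{'time_s': 0.1, 'q': array([-1.36017931,  0.4118209 , -0.01269144,  1.59691478,  0.00560279,
        1.13430869, -0.08218163]), 'dq': array([-0.00028537, -0.00320851, -0.00093121, -0.00346116, -0.00052838,
       -0.00039426,  0.00247962]), 'tau': array([ 2.70442302e-03, -5.89091635e+01,  6.43882547e-01, -2.91708755e+01,
       -5.37771697e-02,  1.46121421e-02,  4.43184365e-05]), 'tool_pos': array([0.1719913 , 0.60068262, 0.40391114]), 'orientation': array([-4.36496962e-01, -3.11103266e+00,  2.22022215e-03]), 'force': array([-0.67357192, -0.30378104, -0.13715815]), 'ft_torque': array([-0.05500571, -0.05640475, -0.02902101]), 'gripper_width': 0.08765320802697375}
```

View pics/scene0.png

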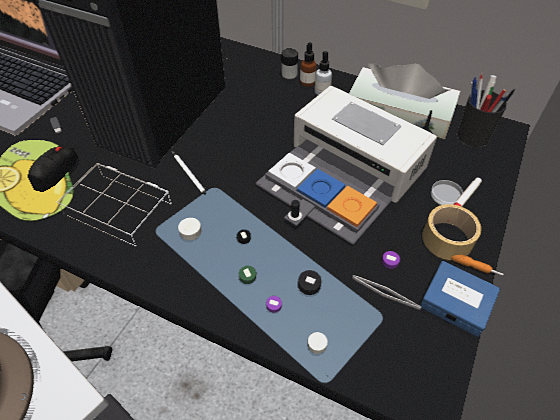

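View pics/top0.png

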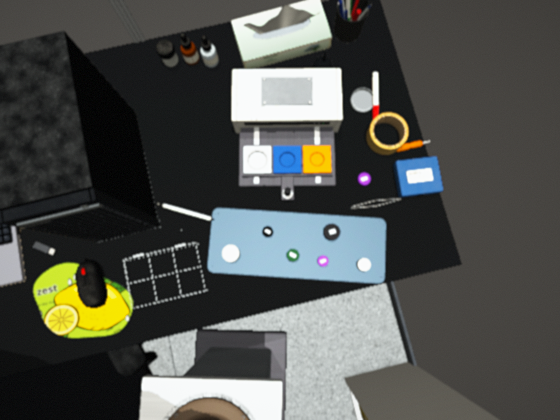

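Scene view: the candidates are listed here as scene pixel / top pixel.
- **White:** the large one is at (190,229)/(231,253). The smaller one, at (317,343)/(364,264), is medium_white.
- **Green:** (247,274)/(292,255). The purple look-alikes are at (274,303)/(322,261) and (391,259)/(364,179).
- **Black:** the small one is at (244,236)/(267,231). The bigger one, at (310,281)/(332,231), is large_black.
- **Plates (top view):** pale (257,159), blue (287,159), orange (317,159). The knob is at (287,192).

```bash
cat > h.py <<'E'
from workcell import robot
import cv2,numpy as np
from scipy.spatial.transform import Rotation as R
def rays(name,uv,state=None):
    c=robot.get_calibration(name);K=c["intrinsics"];uv=np.atleast_2d(np.asarray(uv,float))
    p=(uv-K[:2,2])/[K[0,0],K[1,1]]
    if name=="wrist":
        th=np.linalg.norm(p,axis=1,keepdims=True);d=np.hstack([p*np.sinc(th/np.pi)/1.0,np.cos(th)])
        T=np.eye(4);T[:3,:3]=R.from_rotvec(state["orientation"]).as_matrix();T[:3,3]=state["tool_pos"];T=T@c["T_tool_cam"]
    else: d=np.hstack([p,np.ones((len(p),1))]);T=c["pose"]
    return T[:3,3],d@T[:3,:3].T
def onplane(name,uv,z,state=None):
    o,d=rays(name,uv,state); return o+d*((z-o[2])/d[:,2:])
def masks(im):
    h=cv2.cvtColor(im,cv2.COLOR_RGB2HSV);H,S,V=[h[...,i].astype(int) for i in range(3)]
    return dict(white=(V>150)&(S<60),dark=(V<45),green=(H>45)&(H<95)&(S>80)&(V>25),orange=(H>8)&(H<25)&(S>150)&(V>150),blue=(H>100)&(H<118)&(S>170)&(V>80),purple=(H>130)&(H<160)&(S>100))
def blobs(m,lo,hi):
    cs,_=cv2.findContours(m.astype(np.uint8),cv2.RETR_EXTERNAL,cv2.CHAIN_APPROX_NONE)
    return [c[:,0,:] for c in cs if lo<cv2.contourArea(c)<hi]
def down(yaw): # tool x axis at angle yaw in world, tool z down
    return (R.from_euler('z',yaw)*R.from_euler('x',np.pi)).as_rotvec()
E
python3 - <<'E'
from h import *
for n,lo,hi in(("top",40,3000),("scene",60,4000)):
    im=cv2.cvtColor(cv2.imread(f"pics/{n}0.png"),cv2.COLOR_BGR2RGB);M=masks(im)
    for k,z in(("white",.011),("dark",.01),("green",.009),("orange",.03),("blue",.03)):
        for b in blobs(M[k],lo,hi):
            (u,v),wh,a=cv2.minAreaRect(b)
            if not(80<v<350 and 180<u<420):continue
            p=onplane(n,[(u,v)],z)[0]
            print(n,k,np.round([u,v],1),np.round(wh,1),round(a,1),np.round(p,4))
print(onplane("top",[(257,159),(287,159),(317,159)],.03),onplane("top",[(287,188)],.057))
print(R.from_rotvec(robot.read_state()["orientation"]).as_matrix().round(2))
E
```

```text
top white [364. 264.] [14. 14.] 90.0 [ 0.4185 -0.3452  0.011 ]
top white [230.3 252.8] [18.4 19.1] 45.0 [ 0.4363 -0.0299  0.011 ]
top white [186.5 211.6] [50.7  4.4] 15.9 [0.5318 0.0798 0.011 ]
top white [287.5 193.5] [11.  9.] 0.0 [ 0.5825 -0.1615  0.011 ]
top white [317.5 179.5] [7. 7.] 90.0 [ 0.6191 -0.2336  0.011 ]
top white [256. 180.] [8. 6.] 90.0 [ 0.6139 -0.0842  0.011 ]
top white [419.2 175.2] [13.  25.9] 83.3 [ 0.6363 -0.481   0.011 ]
top white [315.5 136.5] [25. 15.] -0.0 [ 0.7281 -0.2273  0.011 ]
top white [257. 151.] [44. 30.] 90.0 [ 0.687  -0.0839  0.011 ]
top white [370.1  93.9] [25.3 41.5] 42.4 [ 0.8438 -0.3635  0.011 ]
top dark [387. 133.] [20. 24.] 90.0 [ 0.7422 -0.4046  0.01  ]
top dark [279.  123.2] [ 1.7 68. ] 88.9 [ 0.7605 -0.1361  0.01  ]
top green [292.5 255. ] [12. 11.] 90.0 [ 0.4351 -0.1769  0.009 ]
top orange [316.5 158.6] [28.4 28.2] 87.4 [ 0.666 -0.229  0.03 ]
top orange [392.7 135.3] [51.5 37.3] 49.6 [ 0.7295 -0.4132  0.03  ]
top blue [410.1 190.9] [10.4 20.3] 77.5 [ 0.5928 -0.4521  0.03  ]
top blue [287. 159.] [26. 26.] 90.0 [ 0.6632 -0.1581  0.03  ]
scene white [189.  225.5] [17. 22.] 90.0 [ 0.4388 -0.0243  0.011 ]
scene white [188.9 172.7] [45.   4.2] 52.1 [0.5289 0.076  0.011 ]
scene white [294.7 166. ] [29.6 44.5] 47.0 [ 0.6848 -0.0738  0.011 ]
scene dark [346.5 150.1] [96.8  5.4] 28.2 [ 0.7938 -0.126   0.01  ]
scene green [247.  274.5] [17. 16.] 90.0 [ 0.4341 -0.177   0.009 ]
scene orange [351.5 204.1] [40.5 28.7] 30.3 [ 0.6647 -0.2292  0.03  ]
[[ 0.66129803 -0.08594033  0.03      ]
 [ 0.66321627 -0.15809202  0.03      ]
 [ 0.6651341  -0.23022823  0.03      ]] [[ 0.58624977 -0.15959122  0.057     ]]
[[-0.96  0.28 -0.  ]
 [ 0.28  0.96 -0.  ]
 [-0.   -0.   -1.  ]]
```

```bash
python3 - <<'E'
from h import *
Y=np.pi+0.027
robot.movel([0.14,0.46,0.42],vel=0.3)
for p,y in(([0.32,0.27,0.42],Y-0.15),([0.43,-0.1,0.36],Y)):
    q=robot.solve_ik(p,down(y)); print(np.round(q,2)); robot.goto(p,down(y))
for i,p in enumerate(([0.43,-0.1,0.36],[0.62,-0.157,0.33])):
    robot.goto(p,down(Y)); 
    s=robot.read_state(); im=robot.snapshot("wrist"); cv2.imwrite(f"pics/w{i}.png",im[:,:,::-1]); np.savez(f"w{i}.npz",tool_pos=s["tool_pos"],orientation=s["orientation"]); print(s["time_s"],s["tool_pos"],s["force"])
E
```

```text
[-0.99  0.03  0.18  2.05 -0.01  1.06  0.64]
[-0.56  0.17  0.77  2.11 -0.14  0.92  1.89]
3.4583 [ 0.43018294 -0.0993505   0.36003647] [ 0.80556892  0.34456354 -0.55832283]
4.325 [ 0.61906418 -0.15719153  0.32983586] [-0.69831223  1.00389561  0.95956022]
```

View pics/w0.png

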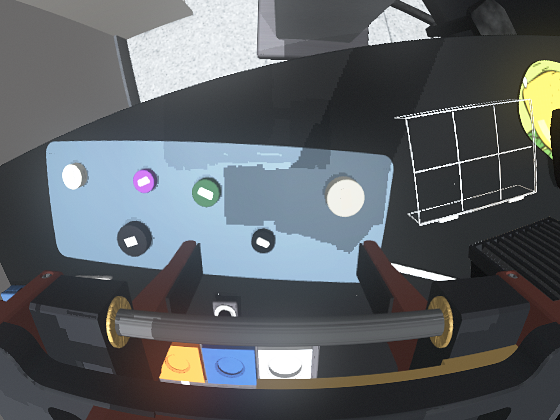

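View pics/w1.png

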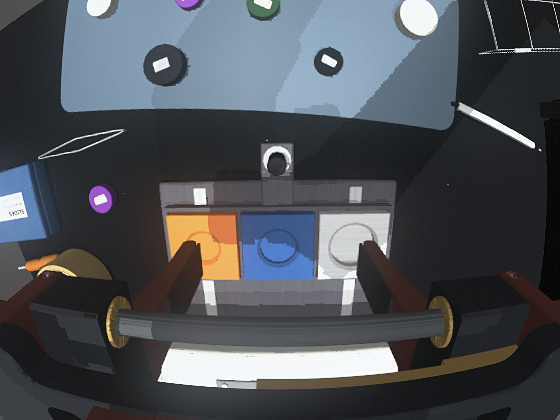

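w0: large white is at (345,197), green at (206,192), small black at (262,240), large black at (134,239), medium white at (75,176) and purple at (145,181). w1: the pockets are at (203,247) orange, (277,247) blue and (352,244) pale, partly behind the fingers. I'll take clear close views of the mounts and plates.

```bash
python3 - <<'E'
from h import *
Y=np.pi+0.027
tiles=[]
for n,p,c in(("p",[0.69,-0.157,0.32],[.663,-.157,.03]),("sb",[0.53,-0.113,0.28],[.492,-.113,.013]),("g",[0.48,-0.177,0.28],[.435,-.177,.015]),("lw",[0.48,-0.03,0.28],[.436,-.03,.02])):
    robot.goto(p,down(Y)); s=robot.read_state(); im=robot.snapshot("wrist"); cv2.imwrite(f"pics/c_{n}.png",im[:,:,::-1]); np.savez(f"c_{n}.npz",tool_pos=s["tool_pos"],orientation=s["orientation"])
    # project c
    cal=robot.get_calibration("wrist");T=np.eye(4);T[:3,:3]=R.from_rotvec(s["orientation"]).as_matrix();T[:3,3]=s["tool_pos"];T=np.linalg.inv(T@cal["T_tool_cam"])
    q=T[:3,:3]@c+T[:3,3];th=np.arctan2(np.hypot(*q[:2]),q[2]);uv=cal["intrinsics"][:2,2]+325.19*th*q[:2]/np.hypot(*q[:2])
    print(n,s["tool_pos"].round(4),uv.round(1))
    u,v=uv.astype(int);w=130 if n=="p" else 65;h=w//2 if n=="p" else w
    t=im[max(0,v-h):v+h,max(0,u-w):u+w,::-1];tiles.append(cv2.resize(t,(780,300) if n=="p" else (260,260)))
cv2.imwrite("pics/tiles.png",np.vstack([tiles[0][:, :780],np.hstack(tiles[1:])]))
print(robot.read_state()["time_s"])
E
```

```text
p [ 0.6898 -0.1565  0.3205] [281.  175.5]
sb [ 0.5301 -0.1129  0.2811] [282.1 166.1]
g [ 0.4802 -0.1787  0.2805] [285.  157.9]
lw [ 0.4806 -0.0289  0.2801] [281.7 159.8]
6.7333
```

View pics/tiles.png

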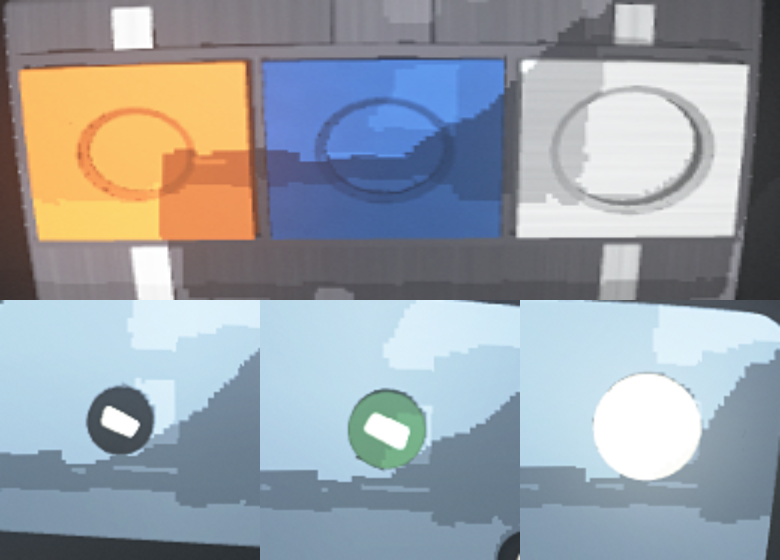

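Tiles: small black, green and large white (bare resin, no label) are confirmed upright on the mat. The orange, blue and pale plates show ring centres at about (197,176), (279,175) and (362,175) in c_p.

```bash
python3 - <<'E'
from h import *
s=np.load("c_p.npz"); t=lambda a:np.array(a,float)/[3,300/130]+[151,110]
for n,ring,cor in(("orange",(137,153.5),[(20,66),(247,61),(255,238),(40,240)]),("blue",(385,149.5),[(262,59),(504,59),(502,239),(264,239)]),("pale",(632.5,150),[(520,60),(749,66),(741,236),(517,237)])):
    C=onplane("wrist",t(cor),.03,s); print(n,"ring",onplane("wrist",t([ring]),.03,s)[0].round(4),"cor",C.mean(0).round(4),"sizes",np.linalg.norm(C-np.roll(C,1,0),axis=1).round(3))
for n,uv,z in(("sb",(282,166),.0075),("g",(285,158),.0085),("lw",(282,160),.011)):
    s=np.load(f"c_{n}.npz");im=cv2.cvtColor(cv2.imread(f"pics/c_{n}.png"),cv2.COLOR_BGR2HSV).astype(int)
    H,S,V=im[...,0],im[...,1],im[...,2]
    m={"sb":V<95,"g":(H>45)&(H<95)&(S>60),"lw":(S<25)&(V>150)}[n]
    for b in blobs(m,300,4000):
        (u,v),r=cv2.minEnclosingCircle(b)
        if np.hypot(u-uv[0],v-uv[1])<40:
            x,y,w,h=cv2.boundingRect(b); P=onplane("wrist",[(x+w/2-.5,y+h/2-.5),(x-.5,y+h/2),(x+w-.5,y+h/2)],z,s); print(n,(u,v),r,(w,h),P[0].round(4),"width",np.linalg.norm(P[2]-P[1]).round(4))
E
```

```text
orange ring [ 0.6653 -0.2298  0.03  ] cor [ 0.6651 -0.23    0.03  ] sizes [0.068 0.067 0.067 0.067]
blue ring [ 0.6624 -0.1585  0.03  ] cor [ 0.6629 -0.159   0.03  ] sizes [0.068 0.067 0.068 0.07 ]
pale ring [ 0.66   -0.0873  0.03  ] cor [ 0.6605 -0.0861  0.03  ] sizes [0.067 0.068 0.067 0.07 ]
sb (276.83013916015625, 160.85406494140625) 16.67579460144043 (32, 33) [ 0.4889 -0.1174  0.0075] width 0.0251
g (282.8660888671875, 156.28993225097656) 19.542938232421875 (39, 39) [ 0.4344 -0.1785  0.0085] width 0.0304
lw (279.1391906738281, 156.75823974609375) 27.27910041809082 (55, 54) [ 0.4348 -0.0321  0.011 ] width 0.0424
```

```bash
cat >> h.py <<'E'
Y=np.pi+0.033
M=dict(lw=((.4348,-.0321),.040,.020,.019,(.6603,-.0867)),g=((.4344,-.1785),.030,.015,.024,(.6626,-.1587)),sb=((.4889,-.1174),.026,.013,.026,(.6652,-.2299)))
def snap(n):
    s=robot.read_state();im=robot.snapshot("wrist");cv2.imwrite(f"pics/{n}.png",im[:,:,::-1]);np.savez(f"{n}.npz",tool_pos=s["tool_pos"],orientation=s["orientation"]);return im
def st(l):
    s=robot.read_state();print(l,"t",round(s["time_s"],1),s["tool_pos"].round(4),"F",s["force"].round(1),"w",round(s["gripper_width"],4))
def pick(n):
    (x,y),d,top,_,_=M[n];z=.182+top-.0055
    robot.grip(d+.025);robot.goto([x,y,z+.06],down(Y))
    if robot.movel([x,y,z],down(Y),vel=.08,threshold=8):st("contact!")
    robot.grip(d-.006,grip_force=15);st("gripped")
    robot.movel([x,y,z+.09],vel=.15);st("lifted")
def place(n,off=(0,0)):
    (x0,y0),d,top,fl,(x,y)=M[n];x+=off[0];y+=off[1];z=.182+top-.0055+fl-.002
    robot.goto([x,y,z+.05],down(Y));robot.movel([x,y,z+.018],down(Y),vel=.1)
    snap("pre_"+n)
    print("touch",robot.movel([x,y,z],vel=.03,threshold=5));st("down")
E
python3 - <<'E'
from h import *
pick("lw");place("lw")
E
```

```text
gripped t 9.0 [ 0.4349 -0.032   0.1967] F [-0.   1.1  3.1] w 0.0394
lifted t 9.8 [ 0.4345 -0.0318  0.286 ] F [-0.5  0.3 -0.5] w 0.0395
touch True
down t 11.8 [ 0.6602 -0.0866  0.2135] F [-0.3  0.3  3.2] w 0.0387
```

```bash
python3 - <<'E'
from h import *
robot.grip(.06);robot.movel([.6603,-.0867,.27],vel=.15);im=snap("lwpl");st("")
cv2.imwrite("pics/lwpl_c.png",cv2.resize(im[60:300,130:430,::-1],(750,600)))
E
```

```text
t 12.9 [ 0.66   -0.0863  0.2692] F [-0.4  0.6 -0.2] w 0.06
```

View pics/lwpl_c.png

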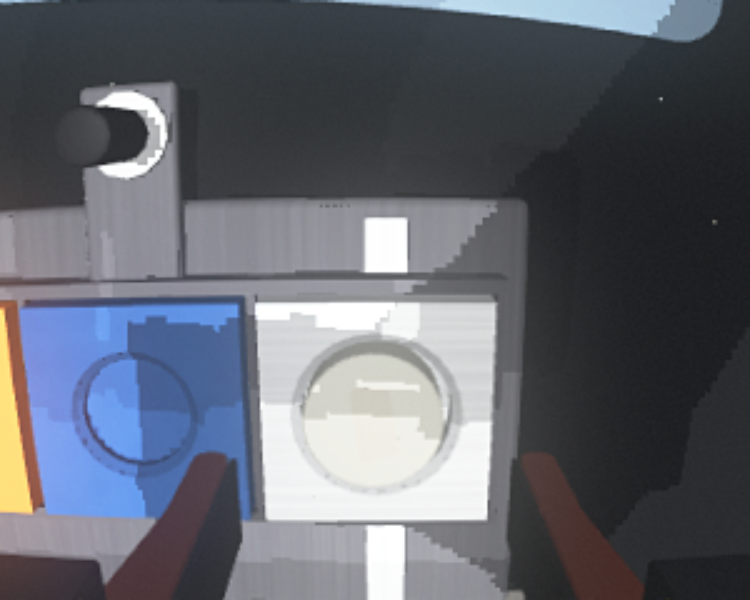

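The large white mount is in the pale plate's pocket, with its disc at crop (373,418) concentric with the ring at (378,414). The plate is still level. Next are green and small black.

```bash
python3 - <<'E'
from h import *
for n in("g","sb"):
    robot.movel([M["lw"][4][0] if n=="g" else M["g"][4][0],M["lw"][4][1] if n=="g" else M["g"][4][1],.29],vel=.3)
    pick(n);place(n)
    x,y=M[n][4]
    z=.182+M[n][2]-.0055+M[n][3]-.002
    if robot.read_state()["tool_pos"][2]>z+.003: print("HIGH",n,z);break
    robot.grip(M[n][1]+.02);robot.movel([x,y,.27],vel=.15)
else:
    robot.movel([.69,-.157,.3],down(Y),vel=.2);im=snap("all");st("")
    cv2.imwrite("pics/all_c.png",cv2.resize(im[90:270,140:430,::-1],(797,495)))
E
```

```text
gripped t 15.9 [ 0.4345 -0.1785  0.1917] F [-0.1  0.8  2.5] w 0.0294
lifted t 16.7 [ 0.4342 -0.1781  0.281 ] F [ 0.3 -0.1 -1. ] w 0.0294
touch True
down t 18.7 [ 0.6625 -0.1586  0.2131] F [ 0.3 -0.   3.7] w 0.0292
gripped t 22.5 [ 0.489  -0.1173  0.1897] F [-0.  -0.   3.3] w 0.0251
lifted t 23.2 [ 0.4887 -0.117   0.2789] F [-0.3  0.3  0.1] w 0.0254
touch True
down t 25.2 [ 0.6651 -0.23    0.2136] F [-0.2  0.3  3.6] w 0.0249
 t 26.9 [ 0.6891 -0.1585  0.2992] F [-0.5 -0.  -0.7] w 0.0462
```

View pics/all_c.png

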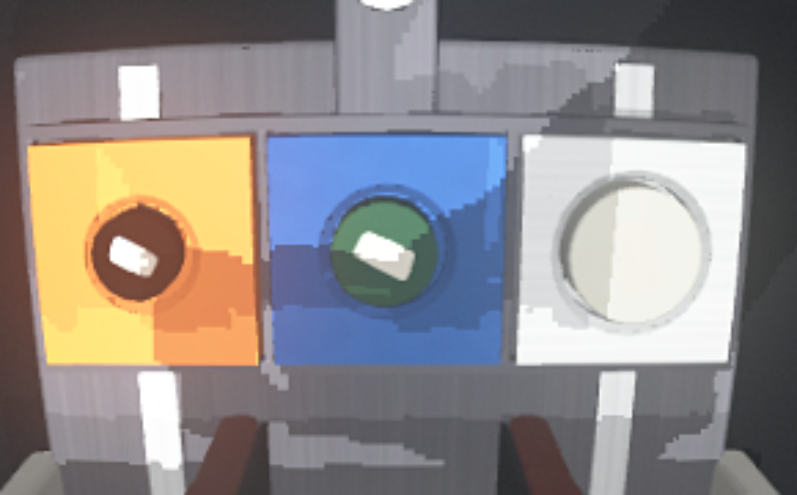

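All three mounts sit inside their rings: orange (138,253), blue (384,252) and pale (634,252) in the crop, with the plates square. Next I push the knob with closed fingers.

```bash
python3 - <<'E'
from h import *
a=.033;ux=np.array([np.cos(a),np.sin(a)]);k=np.array([.6626,-.1587])-.082*ux
P=lambda d,z:[*(k+d*ux),z]
robot.grip(0);robot.movel(P(-.05,.30),down(Y),vel=.25);robot.movel(P(-.05,.212),vel=.15)
print("contact",robot.movel(P(-.010,.212),vel=.04,threshold=2));st("")
robot.movel(P(.075,.212),vel=.05);st("")
print("stop",robot.movel(P(.107,.212),vel=.03,threshold=12));st("")
s=robot.read_state();print("prog of tool past knob start",(s["tool_pos"][:2]-k)@ux)
im=snap("push");top=robot.snapshot("top");cv2.imwrite("pics/top1.png",cv2.resize(top[50:290,190:430,::-1],(600,600)))
E
```

```text
contact True
 t 30.0 [ 0.5638 -0.1616  0.2115] F [-0.1  0.1 -0.2] w 0.0006
 t 32.0 [ 0.6556 -0.1591  0.2122] F [-1.6  0.4  0. ] w 0.0005
stop True
 t 32.7 [ 0.6783 -0.1582  0.2114] F [-0.  -0.6  0.4] w 0.0006
prog of tool past knob start 0.09767087994726217
```

View pics/push.png

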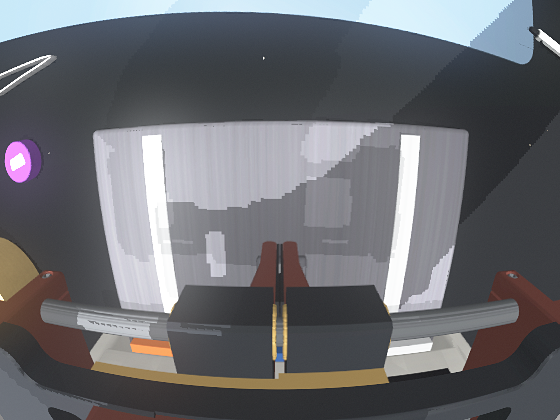

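The picture shows the carriage under the head and the fingers at the knob. Travel since contact is about 0.1146 m. I'll press once more, back off and check.

```bash
python3 - <<'E'
from h import *
a=.033;ux=np.array([np.cos(a),np.sin(a)]);k=np.array([.6626,-.1587])-.082*ux
P=lambda d,z:[*(k+d*ux),z]
print("stop",robot.movel(P(.108,.212),vel=.015,threshold=10));s=robot.read_state();print((s["tool_pos"][:2]-k)@ux)
robot.movel(P(.06,.212),vel=.08);robot.movel(P(.03,.33),vel=.2);robot.movel([.43,-.13,.4],vel=.3)
t=robot.snapshot("top");s=robot.snapshot("scene");st("")
A=cv2.resize(t[50:290,190:430,::-1],(400,400));B=cv2.resize(s[60:360,140:440,::-1],(400,400));cv2.imwrite("pics/end.png",np.hstack([A,B]))
E
```

```text
stop True
0.09860869828068569
 t 35.6 [ 0.4307 -0.1298  0.3997] F [-0.1  0.8 -0.7] w 0.0007
```

View pics/end.png

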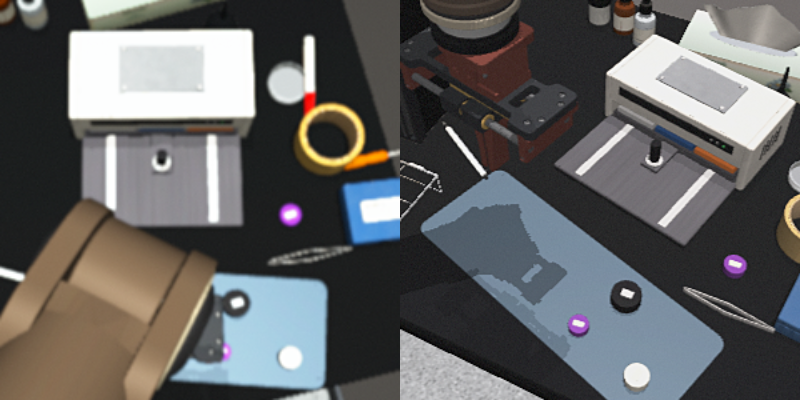

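The final view shows the carriage in, the knob free and the bystander mounts in place. One numeric check of the travel before handing in.

```bash
python3 - <<'E'
from h import *
a=cv2.imread("pics/top0.png");b=robot.snapshot("top")[:,:,::-1]
for im,lo,hi in((a,170,210),(b,120,165)):
    for c in blobs((im.min(2)>150)&(np.add.outer(np.zeros(420),abs(np.arange(560)-287)<10)>0),5,400):
        x,y,w,h=cv2.boundingRect(c)
        if lo<y<hi: print((x,y,w,h),onplane("top",[(x+w/2,y+h-.5)],.02)[0].round(4))
    x=im[:,:,:]; 
s=robot.snapshot("scene")
for n,z,uv in(("mw",.01,(317,343)),("lb",.01,(310,281))): pass
d=np.abs(s.astype(int)-cv2.imread("pics/scene0.png")[:,:,::-1]).max(2)
print("scene diff mean at medium white, large black:",d[330:356,303:331].mean(),d[266:297,295:325].mean())
E
```

```text
(282, 189, 11, 10) [ 0.5685 -0.1617  0.02  ]
(281, 143, 12, 10) [ 0.6824 -0.1578  0.02  ]
scene diff mean at medium white, large black: 9.149725274725276 7.925806451612903
```

Collar travel measures 0.114 m, which matches home.

```bash
python3 -c "
from workcell import robot
robot.hand_in()"
```

```text
the job is handed in; nothing more can be done
```

I set the large white, green and small black mounts into the pale, blue and orange plates. Then I pushed the carriage in by its knob until it stopped, backed the gripper clear and handed in at about 36 s of the 102 s allowed.

**Seating:** Each mount touched down within 0.5 mm of its expected seated height. A close view showed all three inside their pockets while the carriage was still out. I did not see them again after the push, because they are under the head.

**Carriage:** It stopped the fingers on both pushes. The tool travelled about 0.115 m from contact, and the knob collar moved 0.114 m in the top camera, against 0.115 m for home.

**Bystanders:** The medium white and large black mounts look unmoved in the final view. I did not measure their positions. The before/after pixel difference there was 8–9 grey levels, which I put down to lighting and shadow.

No check failed or disagreed.

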